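# Free the cap of a gas canister whose thread hand is unknown

### The arm

A 7-joint arm with a two-finger parallel gripper is mounted at the origin on a cart in front of the work surface, level with it; the furniture and walls round the work are solid. World frame = base frame: x ahead of the robot, y to its left, z up, the work surface at z = 0. Lengths are in m, angles in degrees, forces in N, time in s.
With the tool pointing down it reaches from about 0.425 to 0.875 m from the base axis. Payload 4.7 kg.
Tool frame: the origin (TCP) lies at the very end of the fingers, on their centre line; the grasp point (between the pads) lies 19 mm behind it (env.grip_point_offset is the distance from the TCP to the grasp point, in m); z points along the fingers, y is the line along which they close (so a half turn about z gives the same grasp; the last joint's range is limited). The gripper opens to 87 mm and grips with 3 to 60 N. Pads are 19 mm wide; open, the fingers measure 117 mm over their backs; the gripper's body (75 mm by 190 mm) begins 51 mm behind the grasp point.
Start: joints at [-64.452, 18.392, -4.016, 83.108, 1.295, 78.541, -3.26], TCP at [0.272, 0.59, 0.191] pointing down, gripper open.
Joint ranges: [-163.93, 163.93], [-17.29, 119.83], [-79.2, 71.16], [3.27, 140.29], [-89.18, 269.18], [5.43, 117.66], [-154.24, 154.24]. Speed limits (degrees/s): [147.25, 147.25, 180, 180, 180, 180, 180].

### API

Orientations are given as [roll, pitch, yaw] about the fixed x, y, z axes, in that order (R = Rz(yaw) Ry(pitch) Rx(roll)).
In Python, from cell import env gives the robot as it stands.
- The arm moves only by the tool jog_arm, never from a script. Its argument "motion" is a list of rows, each an object of numbers: "x", "y", "z": the shift along the tool's x, y, z in cm; "ax", "ay", "az": the turn, a rotation vector about the tool's x, y, z in degrees. In form: [{"x": .., "y": .., "z": .., "ax": .., "ay": .., "az": ..}, ...]. A call has exactly 5 rows; each row shifts and turns the commanded pose from where the row before left it, along the tool's axes as they then stand; what a row does not reach is not made up. A row lasts 1/10 s, in which the tool goes at most 50 mm and 8.59 degrees, less where a joint would pass 70% of its speed; a pose out of reach is approached as far as the arm can. A call is refused whole if a number of a shift passes 5 or a number of a turn 8.59, either way. A call with a gripper value outside its range is refused whole. "claw" is the gripper command: -1 is shut, 1 is fully open, values between are in proportion, set as the call begins (left out, the last holds). The fingers move at their own pace and stop on an object; "squeeze" is the grip in N (left out, the last holds). Time passes only in rows, so rows that do not move let the fingers close, or fill a call up. It gives the time, the measured TCP pose, the force, the opening and the grip force at its end, in the units of the state.
- env.get_obs(): the state, without advancing time (a new reading comes with each control period).
- env.read_camera(name): name is "scene" or "top"; returns the picture (420x560x3 uint8, red, green, blue); there is no depth.
- env.camera_params(name): a dict with "fx", "fy", "cx", "cy" (pixels), "k1" (the pictures are not rectified: a ray, as slopes to the right and down, at radius r is drawn at 1 + k1 r^2 times it, then the intrinsics apply), "extrinsics" (4x4, takes a point from world to camera coordinates). Camera axes: x right, y up, looking along -z (the intrinsics and any distortion apply to the point x, -y, -z); pixel columns grow to the right and rows downward; lengths in m; the calibration is good to about 2 mm. A picture is of the moment at which its call begins. camera_params takes no time and is no camera call.
- env.sign_off(): hands the job in; it is judged then, once.
The state is a dict: "time_s": time; "qpos": joint angles; "joint_velocities": joint speeds; "effort": joint torques, N m; "tool_pos": TCP position; "tool_rot": TCP orientation; "force": force on the tool from outside, world axes, zero at the start; "wrist_torque": the same for the moment, N m; "grip_width": finger opening in m; "grasp_force": force on a finger pad.
Only numpy, scipy, OpenCV 4.12 (cv2) and the standard library are available. Lean on these libraries where they do the work, as an engineer would, in place of code of your own. Each camera call takes 0.05 s, during which the arm holds its last target. There are 200 camera calls.

### The job

Take the protective cap off the small gas canister that is bolted down in its round foot. Nobody knows whether its quarter-turn thread is right- or left-handed, so try loosening the cap one way and, if it stops after a little, the other way; then lift it straight off. Finish while holding the cap in the gripper, upright and still, about 8 cm above its seat and right over the canister, without letting go of it, and leave the other things on the worktop where they stand.

Things in the scene. Friction and masses are not known exactly. Their poses are not given: they have to be found in the camera images.
- canister: Small aluminium gas canister, 72 mm in diameter, fixed upright in a dark steel foot 124 mm in diameter; it cannot move. Origin: centre of the foot's underside on the worktop, z up. Its x axis (either end) is where the cap's rib points while the cap is locked, within 0.1 rad. The body narrows above 98 mm to a collar 38 mm in diameter, 129 mm up, just under the cap.
- cap: Round ribbed grey plastic cap, 48 mm in diameter, 40 mm high, 35 to 65 g, closed on top, with a straight raised rib (36 x 6 mm, 3 mm high, along the cap's x axis) across its top that shows how it is turned. Origin: centre of its lower rim, z up. Closed, it sits loosely on the neck, rim 134 mm and top 174 mm above the worktop, with about 1 mm of play sideways and 2 mm upwards.
- cap_top (a point): Centre of the cap's top face, 40 mm above its rim; x along the rib. Thread: in the loosening sense (clockwise or anticlockwise, differs from start to start, not visible) the cap turns freely to a hard stop at about 80 degrees and lifts off anywhere from 50 to 78 degrees, best at 63; the other way a hard stop comes after 6 to 20 degrees and it stays locked. It does not rise as it turns.
- seat (a point): Point on the canister's axis, 134 mm above the worktop, where the cap's rim centre lies while the cap is on; fixed to the canister. The brass neck inside the cap, 22 mm thick with ledges 33 mm across, ends 34 mm above this point, so the freed cap must rise straight by 34 mm to clear it.
- spare: Taller aluminium gas cylinder, 96 mm in diameter, 240 mm high with its brass valve, fixed; it stands to the right of the canister, 0.17 to 0.23 m between axes. Not to be used. Origin: centre of its underside.
- tin: Closed food tin, 76 mm in diameter, 58 mm high, loose; bystander. Origin: centre of its underside.
- candle: Candle in a glass, 76 mm in diameter, 90 mm high, loose; bystander. Origin: centre of its underside.
- spice_jar: Small spice jar with a dark lid, 41 mm in diameter, 105 mm high, loose; bystander. Origin: centre of its underside.
- glass: Empty drinking glass, 79 mm in diameter, 90 mm high, loose; bystander. Origin: centre of its underside.
Not all that is in view belongs to the job. What is shaped like the canister but pink or red is not meant.

How it is judged:
By the outcome, as a careful person would: the job done as asked, in the order asked, and still so for the second after the job is handed in, while the arm keeps its last pose, push and grip.
It also fails if it takes over 42 s, if anything falls off the work surface, if the arm or the gripper's body presses on something with over 40 N, if the wrist force passes 120 N, or if a joint passes its speed limit or range.

## Working session

There is one attempt and no reset: what is moved stays moved. The work goes in short steps, Python scripts to look and compute and a tool call to move; the robot and the scene stay as the last step left them, time stands still between calls to the robot, and variables do not carry over. Pictures are saved under pics/ and viewed, at most 10 in all, crops included, and the job is handed in when it is done.

Besides the shell and the picture viewer there is one more tool, called as a command line: name --argument value ..., lists and objects as JSON in quotes. jog_arm: Moves the arm, as the interface text tells. Its arguments: {"type":"object","properties":{"motion":{"type":"array"},"claw":{"type":"number"},"squeeze":{"type":"number"}},"required":["motion"]}

```bash
mkdir -p pics; ls
python3 - <<'E'
from cell import env
import cv2,numpy as np
for n in("scene","top"):
    im=env.read_camera(n); cv2.imwrite(f"pics/{n}0.png",im[:,:,::-1])
    p=env.camera_params(n); print(n,{k:np.round(v,4).tolist() for k,v in p.items() if not isinstance(v,str)})
o=env.get_obs(); print({k:np.round(v,3).tolist() for k,v in o.items()}, env.grip_point_offset)
E
```

```text
pics
scene {'fx': 441.2013, 'fy': 441.2013, 'cx': 280.423, 'cy': 208.0432, 'k1': -0.0771, 'extrinsics': [[0.855, -0.5186, 0.0048, -0.4081], [0.2762, 0.4632, 0.8421, -0.2801], [-0.439, -0.7187, 0.5393, -0.7347], [0.0, 0.0, 0.0, 1.0]]}
top {'fx': 442.2306, 'fy': 442.2306, 'cx': 282.7975, 'cy': 201.3303, 'k1': -0.0914, 'extrinsics': [[0.0135, -0.999, 0.0429, 0.0351], [0.9957, 0.0174, 0.0908, -0.5407], [-0.0914, 0.0415, 0.9949, -0.9776], [0.0, 0.0, 0.0, 1.0]]}
{'time_s': 0.1, 'qpos': [-64.452, 18.435, -4.015, 83.166, 1.294, 78.541, -3.26], 'joint_velocities': [-0.118, -0.031, -0.023, -0.088, -0.051, 0.053, -0.028], 'effort': [-0.001, -49.257, -0.406, -31.34, -0.064, 0.04, 0.0], 'tool_pos': [0.272, 0.59, 0.19], 'tool_rot': [-179.904, 0.005, 155.261], 'force': [-0.184, 1.129, 0.988], 'wrist_torque': [0.016, -0.05, -0.016], 'grasp_force': 0.0, 'grip_width': 0.087} 0.0187
```

View pics/scene0.png

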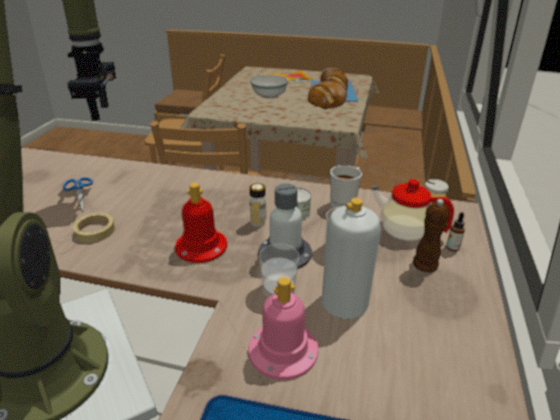

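View pics/top0.png

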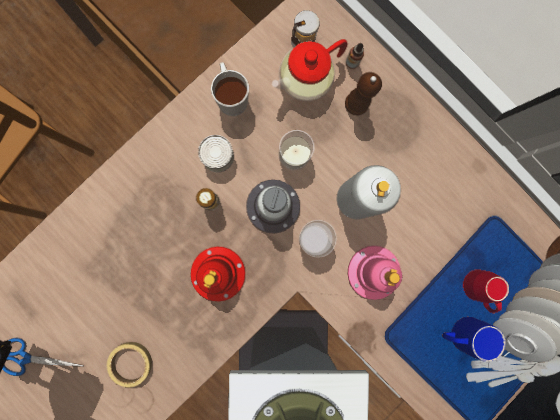

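The scene view shows three canister-shaped things: grey and silver with a grey cap (scene 286,197; top 275,203), red (198,220; top 218,274) and pink (283,320; top 376,272). Only the grey one fits, with its aluminium body, grey ribbed cap and dark foot. The glass is close in front of it (top 317,240), the spare cylinder is to its right (top 375,190), and the candle (296,150), tin (216,152) and jar (206,198) stand around it. I'll confirm with one enlarged crop.

```bash
cat > h.py <<'E'
import numpy as np, cv2
from cell import env
def K(n):
    p=env.camera_params(n); E=np.array(p["extrinsics"],float); return p,E
def proj(n,P):
    p,E=K(n); c=E[:3,:3]@np.array(P)+E[:3,3]; s=np.array([c[0],-c[1]])/-c[2]
    s=s*(1+p["k1"]*(s@s)); return np.array([p["fx"]*s[0]+p["cx"],p["fy"]*s[1]+p["cy"]])
def ray(n,uv):
    p,E=K(n); d=np.array([(uv[0]-p["cx"])/p["fx"],(uv[1]-p["cy"])/p["fy"]]); s=d.copy()
    for _ in range(20): s=d/(1+p["k1"]*(s@s))
    R=E[:3,:3]; v=R.T@np.array([s[0],-s[1],-1]); return -R.T@E[:3,3], v/np.linalg.norm(v)
def plane(n,uv,z):
    o,v=ray(n,uv); return o+v*(z-o[2])/v[2]
def tri(a,b):
    (o1,v1),(o2,v2)=ray(*a),ray(*b)
    t=np.linalg.lstsq(np.c_[v1,-v2],o2-o1,rcond=None)[0]
    p,q=o1+v1*t[0],o2+v2*t[1]; return (p+q)/2,np.linalg.norm(p-q)
E
python3 - <<'E'
import cv2,numpy as np
a=cv2.imread("pics/scene0.png")[170:270,250:330]; b=cv2.imread("pics/top0.png")[160:260,235:315]
r=lambda x:cv2.resize(x,None,fx=5,fy=5,interpolation=cv2.INTER_CUBIC)
cv2.imwrite("pics/crop1.png",np.hstack([r(a)[:, :400],r(b)[:, :400]]))
E
```

```text
(no output)
```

View pics/crop1.png

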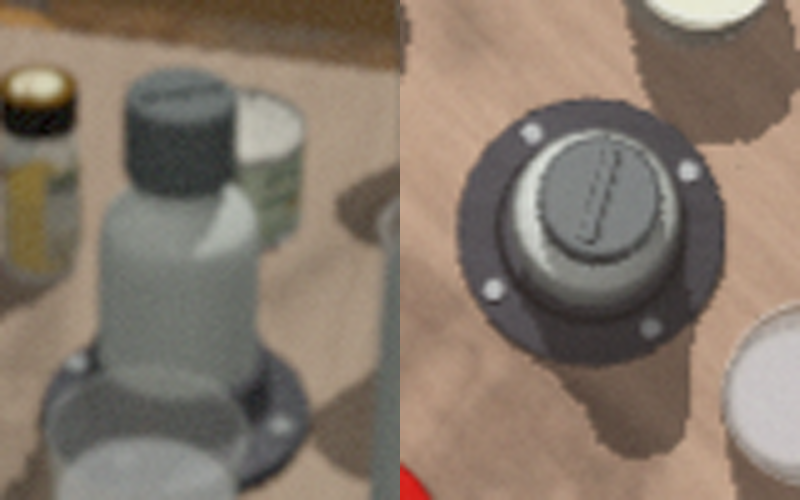

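The crop confirms it. The grey cap's rib shows at crop x 588–613, y 140–240 (top pixels about 272.6,208 to 277.6,188), and the cap top is centred at about top (275,199) and scene (286,189).

Run:
```python
from h import *
t,s=(274.6,199.2),(285.9,189.0)
P,e=tri(("top",t),("scene",s)); print("cap top",P.round(4),e)
# edge-based ellipse width check
print("plane .174",plane("top",t,.174).round(4), plane("scene",s,.174).round(4))
print("foot z~0.01",plane("top",(273.2,206.2),.008).round(4))
a=plane("top",(235+188/5,160+242/5),.177);b=plane("top",(235+212/5,160+140/5),.177)
d=b-a; print("rib",np.linalg.norm(d),np.degrees(np.arctan2(d[1],d[0])),((a+b)/2).round(4))
for n,uv,z in [("spare base",(375,190),.2),("glass",(317,240),.09),("candle",(296,150),.09),("tin",(216,152),.058),("jar",(206,198),.105),("red",(211,279),.17),("pink",(394,277),.17)]:
    q=plane("top",uv,z); print(n,q.round(3), np.hypot(*(q-P)[:2]).round(3), np.degrees(np.arctan2(*(q-P)[1::-1])).round(0))
```

```text
cap top [0.5301 0.0657 0.1699] 0.0008701630844718071
plane .174 [0.5301 0.0656 0.174 ] [0.526  0.0599 0.174 ]
foot z~0.01 [0.5299 0.0647 0.008 ]
rib 0.040367624333364896 -12.304792656820629 [0.5318 0.0649 0.177 ]
spare base [ 0.548 -0.124  0.2  ] 0.19 -84.0
glass [ 0.453 -0.027  0.09 ] 0.12 -130.0
candle [0.645 0.019 0.09 ] 0.124 -22.0
tin [0.643 0.194 0.058] 0.171 48.0
jar [0.537 0.206 0.105] 0.141 87.0
red [0.376 0.184 0.17 ] 0.194 142.0
pink [ 0.383 -0.168  0.17 ] 0.276 -122.0
```

jog_arm --motion '[{"z":-3},{"z":-3},{"x":-2,"y":-1.6},{"x":-3.5,"y":-2.8},{"x":-3.5,"y":-2.8}]' --claw 1

```text
$.motion[0]: bad value
```

jog_arm --motion '[{"x":0,"y":0,"z":-3,"ax":0,"ay":0,"az":0},{"x":0,"y":0,"z":-3,"ax":0,"ay":0,"az":0},{"x":-2,"y":-1.6,"z":0,"ax":0,"ay":0,"az":0},{"x":-3.5,"y":-2.8,"z":0,"ax":0,"ay":0,"az":0},{"x":-3.5,"y":-2.8,"z":0,"ax":0,"ay":0,"az":0}]' --claw 1

```text
time_s: 0.6
tool_pos: [0.3236, 0.4863, 0.2503]
tool_rot: [-180.0, 0.0, 155.4]
force: [0.7, 0.3, 0.8]
grip_width: 0.0873
grasp_force: 0.0
```

jog_arm --motion '[{"x":-3.6,"y":-2.9,"z":0,"ax":0,"ay":0,"az":0},{"x":-3.6,"y":-2.9,"z":0,"ax":0,"ay":0,"az":0},{"x":-3.6,"y":-2.9,"z":0,"ax":0,"ay":0,"az":0},{"x":-3.6,"y":-2.9,"z":0,"ax":0,"ay":0,"az":0},{"x":-3.6,"y":-2.9,"z":0,"ax":0,"ay":0,"az":0}]'

```text
time_s: 1.1
tool_pos: [0.4268, 0.2783, 0.2506]
tool_rot: [-180.0, -0.0, 155.3]
force: [0.5, 0.7, 0.4]
grip_width: 0.0868
grasp_force: 0.0
```

jog_arm --motion '[{"x":-3.6,"y":-2.9,"z":0,"ax":0,"ay":0,"az":0},{"x":-3.6,"y":-2.9,"z":0,"ax":0,"ay":0,"az":0},{"x":-3.6,"y":-2.9,"z":0,"ax":0,"ay":0,"az":0},{"x":-3.6,"y":-2.9,"z":0,"ax":0,"ay":0,"az":0},{"x":-3.6,"y":-2.9,"z":0,"ax":0,"ay":0,"az":0}]'

```text
time_s: 1.6
tool_pos: [0.5295, 0.0715, 0.2507]
tool_rot: [180.0, -0.0, 155.3]
force: [0.2, -0.1, 0.2]
grip_width: 0.0868
grasp_force: 0.0
```

jog_arm --motion '[{"x":0,"y":0,"z":0,"ax":0,"ay":0,"az":8},{"x":0,"y":0,"z":0,"ax":0,"ay":0,"az":8},{"x":0,"y":0,"z":0,"ax":0,"ay":0,"az":8},{"x":0,"y":0,"z":0,"ax":0,"ay":0,"az":8},{"x":0,"y":0,"z":0,"ax":0,"ay":0,"az":8}]'

```text
time_s: 2.1
tool_pos: [0.5289, 0.0732, 0.2504]
tool_rot: [-180.0, -0.0, 114.9]
force: [0.9, 0.3, 0.0]
grip_width: 0.0866
grasp_force: 0.0
```

jog_arm --motion '[{"x":0,"y":0,"z":0,"ax":0,"ay":0,"az":8},{"x":0,"y":0,"z":0,"ax":0,"ay":0,"az":8},{"x":0,"y":0,"z":0,"ax":0,"ay":0,"az":2.4},{"x":0,"y":0,"z":0,"ax":0,"ay":0,"az":0},{"x":0,"y":0,"z":0,"ax":0,"ay":0,"az":0}]'

```text
time_s: 2.6
tool_pos: [0.5291, 0.0732, 0.2506]
tool_rot: [-180.0, 0.0, 96.9]
force: [-0.2, -0.8, -0.5]
grip_width: 0.0872
grasp_force: 0.0
```

Run:
```python
from h import *
o=env.get_obs(); print({k:np.round(v,4).tolist() for k,v in o.items()})
for n in("scene","top"): cv2.imwrite(f"pics/{n}1.png",env.read_camera(n)[:,:,::-1])
a=cv2.imread("pics/scene1.png")[90:270,210:350]; b=cv2.imread("pics/top1.png")[110:290,190:330]
r=lambda x:cv2.resize(x,(400,514),interpolation=cv2.INTER_CUBIC)
cv2.imwrite("pics/crop2.png",np.hstack([r(a),r(b)]))
for n in("scene","top"): print(n,"tcp",proj(n,o["tool_pos"]).round(1))
```

```text
{'time_s': 2.6, 'qpos': [-33.2411, 2.5302, 23.4235, 95.0729, -1.013, 82.6308, -2.7728], 'joint_velocities': [0.1365, 0.0303, 0.0175, -0.1394, 0.0351, 0.0867, 0.0114], 'effort': [-0.0065, -31.1458, 0.6054, -31.6403, -0.0642, 0.0369, -0.0253], 'tool_pos': [0.5291, 0.0732, 0.2506], 'tool_rot': [-179.9756, 0.0021, 96.9348], 'force': [-0.1692, -0.7672, -0.473], 'wrist_torque': [-0.1063, 0.0894, -0.0116], 'grasp_force': 0.0, 'grip_width': 0.0872}
scene tcp [284.1 152.7]
top tcp [271.3 195.5]
```

View pics/crop2.png

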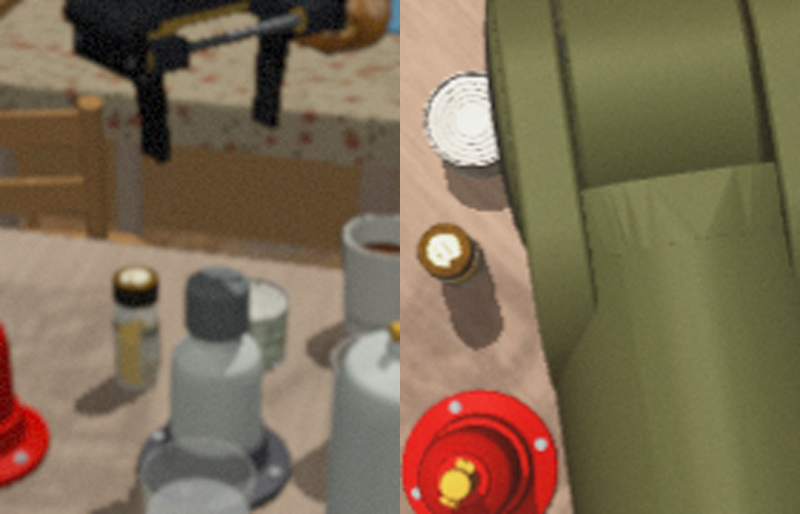

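The crop shows the open fingers above and a little in front of the cap. The tips are at scene pixels of about (264,146) and (303,134). Their midpoint lies about 13 px above the projected TCP, so I'll check the height before going down.

Run:
```python
from h import *
T=np.array([.5291,.0732,.2506]); y=np.array([np.sin(np.radians(96.93)),-np.cos(np.radians(96.93)),0]); z=np.array([0,0,1.]); n=np.cross(y,z)
for q in ((155,160),(267,125),(140,150),(280,120)):
    uv=(210+q[0]/2.857,90+q[1]/2.856); o,v=ray("scene",uv); p=o+v*((T-o)@n)/(v@n); print(uv,"along y",((p-T)@y).round(4),"z",p[2].round(4))
for s in(-.0515,.0515):
  print(proj("scene",T+s*y).round(1))
# jar base etc. cross check of calibration: candle/jar top
print(tri(("top",(206,198)),("scene",(257,187))), plane("top",(317,240),.09), plane("scene",(279,257),.09))
```

```text
(264.2527126356318, 146.02240896358543) along y -0.0491 z 0.279
(303.4546727336367, 133.76750700280112) along y 0.0499 z 0.2786
(259.0024501225061, 142.52100840336135) along y -0.0612 z 0.2897
(308.0049002450122, 132.01680672268907) along y 0.0621 z 0.2793
[263.5 159.7]
[303.6 146.2]
(array([0.53654045, 0.20660048, 0.10322011]), np.float64(0.0008718694094401268)) [ 0.45344487 -0.02700444  0.09      ] [ 0.45241649 -0.03488471  0.09      ]
```

jog_arm --motion '[{"x":-0.8,"y":0,"z":0,"ax":0,"ay":0,"az":0},{"x":0,"y":0,"z":3,"ax":0,"ay":0,"az":0},{"x":0,"y":0,"z":3,"ax":0,"ay":0,"az":0},{"x":0,"y":0,"z":3,"ax":0,"ay":0,"az":0},{"x":0,"y":0,"z":2.2,"ax":0,"ay":0,"az":0}]' --claw 0.4 --squeeze 15

```text
time_s: 3.2
tool_pos: [0.5294, 0.0644, 0.137]
tool_rot: [-179.9, 0.0, 96.9]
force: [0.3, 1.1, 0.5]
grip_width: 0.0624
grasp_force: 0.0
```

Run:
```python
from h import *
im=env.read_camera("scene")[:,:,::-1]; o=env.get_obs(); print({k:np.round(o[k],4).tolist() for k in("time_s","tool_pos","tool_rot","grip_width","force")})
cv2.imwrite("pics/crop3.png",cv2.resize(im[130:270,220:360],None,fx=4,fy=4,interpolation=cv2.INTER_CUBIC))
print(proj("scene",o["tool_pos"]))
```

```text
{'time_s': 3.25, 'tool_pos': [0.5272, 0.064, 0.1337], 'tool_rot': [-179.5985, 0.0834, 96.8498], 'grip_width': 0.0616, 'force': [-1.822, 0.2015, -2.6516]}
[285.17665142 204.4104564 ]
```

View pics/crop3.png

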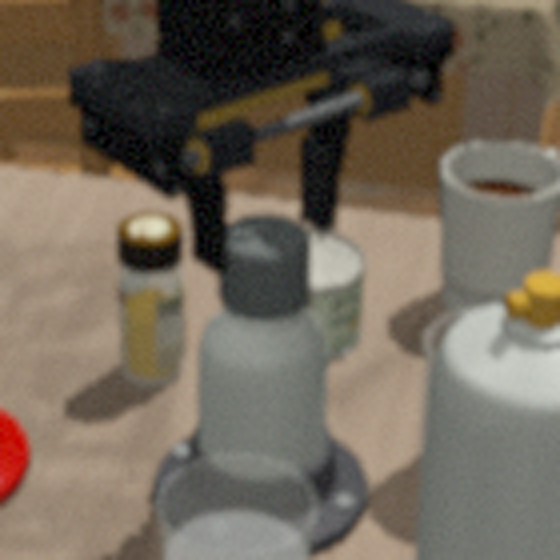

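The crop shows the tips near the cap. The left tip ends at about crop (210,268) and the right finger passes behind the cap at (320,230). I'll narrow the opening a little, let the arm settle and look closer.

jog_arm --motion '[{"x":0,"y":0,"z":0,"ax":0,"ay":0,"az":0},{"x":0,"y":0,"z":0,"ax":0,"ay":0,"az":0},{"x":0,"y":0,"z":0,"ax":0,"ay":0,"az":0},{"x":0,"y":0,"z":0,"ax":0,"ay":0,"az":0},{"x":0,"y":0,"z":0,"ax":0,"ay":0,"az":0}]' --claw 0.3

```text
time_s: 3.75
tool_pos: [0.5308, 0.0654, 0.1397]
tool_rot: [179.9, -0.0, 96.9]
force: [1.1, -0.2, -0.3]
grip_width: 0.0567
grasp_force: 0.0
```

Run:
```python
from h import *
im=env.read_camera("scene")[:,:,::-1]; o=env.get_obs(); print({k:np.round(o[k],4).tolist() for k in("time_s","tool_pos","tool_rot","grip_width","force","qpos")})
c=np.clip(im[155:225,240:330].astype(float)*1.8,0,255).astype(np.uint8)
cv2.imwrite("pics/crop4.png",cv2.resize(c,None,fx=8,fy=8,interpolation=cv2.INTER_CUBIC))
T=np.array(o["tool_pos"]);y=np.array([.993,.121,0])
print(proj("scene",T), [proj("scene",T+s*y).round(1) for s in (-.036,.036)])
```

```text
{'time_s': 3.8, 'tool_pos': [0.5306, 0.0654, 0.1395], 'tool_rot': [179.9343, -0.0152, 96.8643], 'grip_width': 0.0568, 'force': [0.0852, 0.4331, 0.0253], 'qpos': [-32.1705, 6.1071, 23.9164, 104.3995, -2.6455, 69.9679, -0.6065]}
[286.21453971 201.35017022] [array([272.8, 206.9]), array([299.1, 196. ])]
```

View pics/crop4.png

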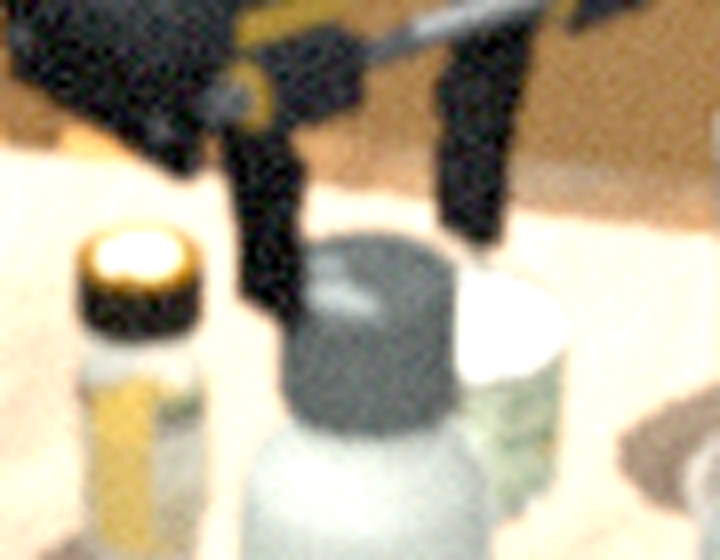

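The left tip is at about scene pixel (274,194) and the right at (299,185). They sit on either side of the cap but look about 25 mm higher than the TCP reading. I'll go a little deeper, which still clears the shoulder on either reading, and then close.

jog_arm --motion '[{"x":0,"y":0,"z":0.6,"ax":0,"ay":0,"az":0},{"x":0,"y":0,"z":0.6,"ax":0,"ay":0,"az":0},{"x":0,"y":0,"z":0,"ax":0,"ay":0,"az":0},{"x":0,"y":0,"z":0,"ax":0,"ay":0,"az":0},{"x":0,"y":0,"z":0,"ax":0,"ay":0,"az":0}]'

```text
time_s: 4.3
tool_pos: [0.5303, 0.0653, 0.1269]
tool_rot: [180.0, 0.0, 96.9]
force: [0.6, -0.0, 0.3]
grip_width: 0.0562
grasp_force: 0.0
```

jog_arm --motion '[{"x":0,"y":0,"z":0,"ax":0,"ay":0,"az":0},{"x":0,"y":0,"z":0,"ax":0,"ay":0,"az":0},{"x":0,"y":0,"z":0,"ax":0,"ay":0,"az":0},{"x":0,"y":0,"z":0,"ax":0,"ay":0,"az":0},{"x":0,"y":0,"z":0,"ax":0,"ay":0,"az":0}]' --claw -1 --squeeze 15

```text
time_s: 4.8
tool_pos: [0.5304, 0.0653, 0.127]
tool_rot: [180.0, -0.0, 96.9]
force: [0.6, 0.4, 1.2]
grip_width: 0.0482
grasp_force: 15.0
```

Run:
```python
from h import *
im=env.read_camera("scene")[:,:,::-1]; o=env.get_obs(); print({k:np.round(o[k],4).tolist() for k in("time_s","tool_pos","tool_rot","grip_width","grasp_force","force","wrist_torque")})
c=np.clip(im[155:225,240:330].astype(float)*1.8,0,255).astype(np.uint8)
cv2.imwrite("pics/crop5.png",cv2.resize(c,None,fx=8,fy=8,interpolation=cv2.INTER_CUBIC))
```

```text
{'time_s': 4.85, 'tool_pos': [0.5304, 0.0653, 0.127], 'tool_rot': [179.977, -0.0056, 96.8593], 'grip_width': 0.0476, 'grasp_force': 15.0001, 'force': [0.1218, -0.1988, 1.6525], 'wrist_torque': [-0.055, -0.0108, 0.0259]}
```

View pics/crop5.png

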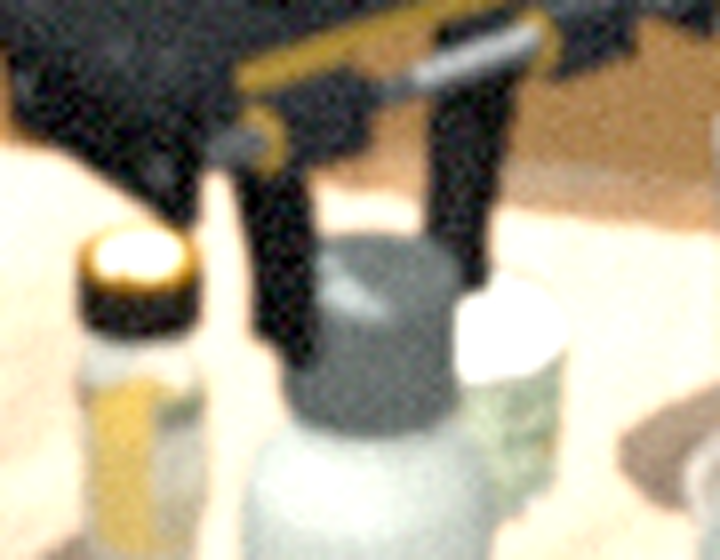

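The cap is held: width 47.6 mm at 15 N with no side load, and the tips are about halfway down the cap. I'll try turning it clockwise as seen from above.

jog_arm --motion '[{"x":0,"y":0,"z":0,"ax":0,"ay":0,"az":2},{"x":0,"y":0,"z":0,"ax":0,"ay":0,"az":3},{"x":0,"y":0,"z":0,"ax":0,"ay":0,"az":3},{"x":0,"y":0,"z":0,"ax":0,"ay":0,"az":3},{"x":0,"y":0,"z":0,"ax":0,"ay":0,"az":3}]'

```text
time_s: 5.35
tool_pos: [0.5303, 0.0654, 0.127]
tool_rot: [180.0, -0.0, 82.8]
force: [0.1, 0.0, 0.2]
grip_width: 0.0481
grasp_force: 15.0
```

```bash
cat > s.py <<'E'
from h import *
o=env.get_obs(); print({k:np.round(o[k],4).tolist() for k in("time_s","tool_pos","tool_rot","grip_width","grasp_force","force","wrist_torque")})
E
python3 s.py
```

```text
{'time_s': 5.35, 'tool_pos': [0.5303, 0.0654, 0.127], 'tool_rot': [179.9829, -0.0095, 82.7646], 'grip_width': 0.0481, 'grasp_force': 14.999, 'force': [0.0832, 0.0165, 0.1733], 'wrist_torque': [-0.0307, 0.0151, 0.3177]}
```

jog_arm --motion '[{"x":0,"y":0,"z":0,"ax":0,"ay":0,"az":3},{"x":0,"y":0,"z":0,"ax":0,"ay":0,"az":3},{"x":0,"y":0,"z":0,"ax":0,"ay":0,"az":3},{"x":0,"y":0,"z":0,"ax":0,"ay":0,"az":3},{"x":0,"y":0,"z":0,"ax":0,"ay":0,"az":0}]'

```text
time_s: 5.85
tool_pos: [0.5303, 0.0656, 0.1271]
tool_rot: [180.0, -0.0, 70.9]
force: [-0.6, 0.3, 2.0]
grip_width: 0.0483
grasp_force: 15.0
```

```bash
python3 s.py
```

```text
{'time_s': 5.85, 'tool_pos': [0.5303, 0.0656, 0.1271], 'tool_rot': [179.9797, -0.0028, 70.9428], 'grip_width': 0.0483, 'grasp_force': 15.0008, 'force': [-0.608, 0.2647, 1.9654], 'wrist_torque': [-0.0732, 0.1382, 0.4485]}
```

The torque climbed to 0.45 N·m at 26°, so this is probably the stop. I'll turn back the other way and compare.

jog_arm --motion '[{"x":0,"y":0,"z":0,"ax":0,"ay":0,"az":-3},{"x":0,"y":0,"z":0,"ax":0,"ay":0,"az":-3},{"x":0,"y":0,"z":0,"ax":0,"ay":0,"az":-3},{"x":0,"y":0,"z":0,"ax":0,"ay":0,"az":-3},{"x":0,"y":0,"z":0,"ax":0,"ay":0,"az":-3}]'

```text
time_s: 6.35
tool_pos: [0.5304, 0.0653, 0.1271]
tool_rot: [180.0, -0.0, 86.0]
force: [-0.4, 0.0, 1.9]
grip_width: 0.0479
grasp_force: 15.0
```

```bash
python3 s.py
```

```text
{'time_s': 6.35, 'tool_pos': [0.5304, 0.0653, 0.1271], 'tool_rot': [179.9758, -0.0207, 86.0268], 'grip_width': 0.0479, 'grasp_force': 15.0002, 'force': [-0.4478, 0.0102, 1.9373], 'wrist_torque': [-0.0249, 0.0665, -0.0484]}
```

jog_arm --motion '[{"x":0,"y":0,"z":0,"ax":0,"ay":0,"az":-4},{"x":0,"y":0,"z":0,"ax":0,"ay":0,"az":-4},{"x":0,"y":0,"z":0,"ax":0,"ay":0,"az":-4},{"x":0,"y":0,"z":0,"ax":0,"ay":0,"az":-4},{"x":0,"y":0,"z":0,"ax":0,"ay":0,"az":-4}]'

```text
time_s: 6.85
tool_pos: [0.5304, 0.0653, 0.1271]
tool_rot: [180.0, -0.0, 106.1]
force: [0.2, -0.3, 1.1]
grip_width: 0.048
grasp_force: 15.0
```

```bash
python3 s.py
```

```text
{'time_s': 6.85, 'tool_pos': [0.5304, 0.0653, 0.1271], 'tool_rot': [179.9694, -0.0104, 106.0654], 'grip_width': 0.048, 'grasp_force': 14.9999, 'force': [0.2292, -0.2892, 1.0869], 'wrist_torque': [-0.0625, 0.0046, 0.0446]}
```

Anticlockwise is free, with about 0 torque over 35°. I'll carry on to the far stop at 80°, then come back to about 63°.

jog_arm --motion '[{"x":0,"y":0,"z":0,"ax":0,"ay":0,"az":-8},{"x":0,"y":0,"z":0,"ax":0,"ay":0,"az":-8},{"x":0,"y":0,"z":0,"ax":0,"ay":0,"az":-8},{"x":0,"y":0,"z":0,"ax":0,"ay":0,"az":-8},{"x":0,"y":0,"z":0,"ax":0,"ay":0,"az":-8}]'

```text
time_s: 7.35
tool_pos: [0.5304, 0.0653, 0.1271]
tool_rot: [180.0, 0.0, 146.2]
force: [0.0, -0.0, 0.8]
grip_width: 0.0479
grasp_force: 15.0
```

jog_arm --motion '[{"x":0,"y":0,"z":0,"ax":0,"ay":0,"az":-2},{"x":0,"y":0,"z":0,"ax":0,"ay":0,"az":-2},{"x":0,"y":0,"z":0,"ax":0,"ay":0,"az":-1},{"x":0,"y":0,"z":0,"ax":0,"ay":0,"az":0},{"x":0,"y":0,"z":0,"ax":0,"ay":0,"az":0}]'

```text
time_s: 7.85
tool_pos: [0.5304, 0.0652, 0.1271]
tool_rot: [180.0, 0.0, 150.8]
force: [-0.3, -0.5, 1.9]
grip_width: 0.0481
grasp_force: 15.0
```

```bash
python3 s.py
```

```text
{'time_s': 7.85, 'tool_pos': [0.5304, 0.0652, 0.1271], 'tool_rot': [179.9815, 0.0238, 150.8417], 'grip_width': 0.0481, 'grasp_force': 15.0001, 'force': [-0.3269, -0.4597, 1.9318], 'wrist_torque': [-0.1081, -0.0364, 0.0276]}
```

jog_arm --motion '[{"x":0,"y":0,"z":0,"ax":0,"ay":0,"az":-2},{"x":0,"y":0,"z":0,"ax":0,"ay":0,"az":-2},{"x":0,"y":0,"z":0,"ax":0,"ay":0,"az":-1},{"x":0,"y":0,"z":0,"ax":0,"ay":0,"az":0},{"x":0,"y":0,"z":0,"ax":0,"ay":0,"az":0}]'

```text
time_s: 8.35
tool_pos: [0.5304, 0.0653, 0.127]
tool_rot: [180.0, 0.0, 155.8]
force: [1.1, -1.3, 3.6]
grip_width: 0.0481
grasp_force: 15.0
```

```bash
python3 s.py
```

```text
{'time_s': 8.35, 'tool_pos': [0.5304, 0.0653, 0.127], 'tool_rot': [179.9835, 0.0194, 155.8248], 'grip_width': 0.0481, 'grasp_force': 15.0003, 'force': [1.0709, -1.2784, 3.5822], 'wrist_torque': [-0.0021, -0.0127, -0.0013]}
```

jog_arm --motion '[{"x":0,"y":0,"z":0,"ax":0,"ay":0,"az":-2},{"x":0,"y":0,"z":0,"ax":0,"ay":0,"az":-2},{"x":0,"y":0,"z":0,"ax":0,"ay":0,"az":-1},{"x":0,"y":0,"z":0,"ax":0,"ay":0,"az":0},{"x":0,"y":0,"z":0,"ax":0,"ay":0,"az":0}]'

```text
time_s: 8.85
tool_pos: [0.5304, 0.0654, 0.127]
tool_rot: [180.0, 0.0, 160.8]
force: [-0.4, -0.0, 3.8]
grip_width: 0.048
grasp_force: 15.0
```

```bash
python3 s.py
```

```text
{'time_s': 8.85, 'tool_pos': [0.5304, 0.0654, 0.127], 'tool_rot': [179.9826, 0.0176, 160.8236], 'grip_width': 0.048, 'grasp_force': 15.0003, 'force': [-0.3647, -0.0179, 3.7774], 'wrist_torque': [0.0247, -0.0563, -0.0044]}
```

jog_arm --motion '[{"x":0,"y":0,"z":0,"ax":0,"ay":0,"az":-2},{"x":0,"y":0,"z":0,"ax":0,"ay":0,"az":-2},{"x":0,"y":0,"z":0,"ax":0,"ay":0,"az":-1},{"x":0,"y":0,"z":0,"ax":0,"ay":0,"az":0},{"x":0,"y":0,"z":0,"ax":0,"ay":0,"az":0}]'

```text
time_s: 9.35
tool_pos: [0.5304, 0.0653, 0.127]
tool_rot: [180.0, 0.0, 165.8]
force: [0.2, -0.2, 3.4]
grip_width: 0.0478
grasp_force: 15.0
```

```bash
python3 s.py
```

```text
{'time_s': 9.35, 'tool_pos': [0.5304, 0.0653, 0.127], 'tool_rot': [179.9863, 0.0208, 165.8226], 'grip_width': 0.0478, 'grasp_force': 15.0004, 'force': [0.2248, -0.2442, 3.4119], 'wrist_torque': [-0.0286, -0.0228, 0.0344]}
```

jog_arm --motion '[{"x":0,"y":0,"z":0,"ax":0,"ay":0,"az":-2},{"x":0,"y":0,"z":0,"ax":0,"ay":0,"az":-2},{"x":0,"y":0,"z":0,"ax":0,"ay":0,"az":-1},{"x":0,"y":0,"z":0,"ax":0,"ay":0,"az":0},{"x":0,"y":0,"z":0,"ax":0,"ay":0,"az":0}]'

```text
time_s: 9.85
tool_pos: [0.5304, 0.0653, 0.127]
tool_rot: [180.0, 0.0, 170.8]
force: [-0.0, -0.3, 5.4]
grip_width: 0.0479
grasp_force: 15.0
```

```bash
python3 s.py
```

```text
{'time_s': 9.85, 'tool_pos': [0.5304, 0.0653, 0.127], 'tool_rot': [179.9873, 0.0239, 170.8196], 'grip_width': 0.0479, 'grasp_force': 15.0004, 'force': [-0.0499, -0.3054, 5.3712], 'wrist_torque': [0.0685, -0.1086, 0.0478]}
```

jog_arm --motion '[{"x":0,"y":0,"z":0,"ax":0,"ay":0,"az":-2},{"x":0,"y":0,"z":0,"ax":0,"ay":0,"az":-2},{"x":0,"y":0,"z":0,"ax":0,"ay":0,"az":-2},{"x":0,"y":0,"z":0,"ax":0,"ay":0,"az":0},{"x":0,"y":0,"z":0,"ax":0,"ay":0,"az":0}]'

```text
time_s: 10.35
tool_pos: [0.5306, 0.0654, 0.127]
tool_rot: [180.0, 0.0, 176.8]
force: [1.3, -0.3, 4.3]
grip_width: 0.0482
grasp_force: 15.0
```

```bash
python3 s.py
```

```text
{'time_s': 10.35, 'tool_pos': [0.5306, 0.0654, 0.127], 'tool_rot': [179.9756, 0.0426, 176.7621], 'grip_width': 0.0482, 'grasp_force': 15.0006, 'force': [1.3078, -0.328, 4.3441], 'wrist_torque': [0.1313, -0.3223, -0.3722]}
```

That is the far stop. I'll back off 18°.

jog_arm --motion '[{"x":0,"y":0,"z":0,"ax":0,"ay":0,"az":4.5},{"x":0,"y":0,"z":0,"ax":0,"ay":0,"az":4.5},{"x":0,"y":0,"z":0,"ax":0,"ay":0,"az":4.5},{"x":0,"y":0,"z":0,"ax":0,"ay":0,"az":4.5},{"x":0,"y":0,"z":0,"ax":0,"ay":0,"az":0}]' --squeeze 20

```text
time_s: 10.85
tool_pos: [0.5301, 0.0653, 0.127]
tool_rot: [-180.0, -0.0, 158.8]
force: [-0.2, -1.1, 5.7]
grip_width: 0.0478
grasp_force: 20.0
```

jog_arm --motion '[{"x":0,"y":0,"z":-0.2,"ax":0,"ay":0,"az":0},{"x":0,"y":0,"z":-0.2,"ax":0,"ay":0,"az":0},{"x":0,"y":0,"z":-0.2,"ax":0,"ay":0,"az":0},{"x":0,"y":0,"z":0,"ax":0,"ay":0,"az":0},{"x":0,"y":0,"z":0,"ax":0,"ay":0,"az":0}]'

```text
time_s: 11.35
tool_pos: [0.53, 0.0653, 0.1327]
tool_rot: [-180.0, -0.0, 158.9]
force: [-0.4, 0.1, -0.7]
grip_width: 0.0479
grasp_force: 20.0
```

```bash
python3 s.py
```

```text
{'time_s': 11.35, 'tool_pos': [0.53, 0.0653, 0.1327], 'tool_rot': [-179.9896, -0.0181, 158.8621], 'grip_width': 0.0479, 'grasp_force': 19.9999, 'force': [-0.4434, 0.0863, -0.6502], 'wrist_torque': [-0.0679, -0.0155, -0.0014]}
```

It rose 6 mm freely, past the 2 mm of play. I'll lift on to 80 mm.

jog_arm --motion '[{"x":0,"y":0,"z":-0.5,"ax":0,"ay":0,"az":0},{"x":0,"y":0,"z":-0.8,"ax":0,"ay":0,"az":0},{"x":0,"y":0,"z":-1,"ax":0,"ay":0,"az":0},{"x":0,"y":0,"z":-1,"ax":0,"ay":0,"az":0},{"x":0,"y":0,"z":-1,"ax":0,"ay":0,"az":0}]'

```text
time_s: 11.85
tool_pos: [0.5305, 0.0653, 0.1773]
tool_rot: [180.0, 0.0, 158.9]
force: [0.1, -0.4, -0.2]
grip_width: 0.0479
grasp_force: 20.0
```

jog_arm --motion '[{"x":0,"y":0,"z":-1,"ax":0,"ay":0,"az":0},{"x":0,"y":0,"z":-1,"ax":0,"ay":0,"az":0},{"x":0,"y":0,"z":-0.7,"ax":0,"ay":0,"az":0},{"x":0,"y":0,"z":-0.4,"ax":0,"ay":0,"az":0},{"x":0,"y":0,"z":0,"ax":0,"ay":0,"az":0}]'

```text
time_s: 12.35
tool_pos: [0.5305, 0.0654, 0.2074]
tool_rot: [180.0, 0.0, 158.9]
force: [0.3, -0.0, -1.0]
grip_width: 0.0478
grasp_force: 20.0
```

```bash
python3 s.py
python3 - <<'E'
from h import *
im=env.read_camera("scene")[:,:,::-1]
cv2.imwrite("pics/crop6.png",cv2.resize(np.clip(im[130:270,220:360]*1.4,0,255).astype(np.uint8),None,fx=4,fy=4,interpolation=cv2.INTER_CUBIC))
for z in(.174,.214,.254): print(z,proj("scene",[.530,.0655,z]).round(1))
E
```

```text
{'time_s': 12.35, 'tool_pos': [0.5305, 0.0654, 0.2074], 'tool_rot': [179.968, 0.0421, 158.8613], 'grip_width': 0.0478, 'grasp_force': 19.9999, 'force': [0.3149, -0.0477, -0.9898], 'wrist_torque': [0.0058, 0.0084, -0.0574]}
0.174 [286.1 187.3]
0.214 [286.4 170.3]
0.254 [286.6 152.5]
```

View pics/crop6.png

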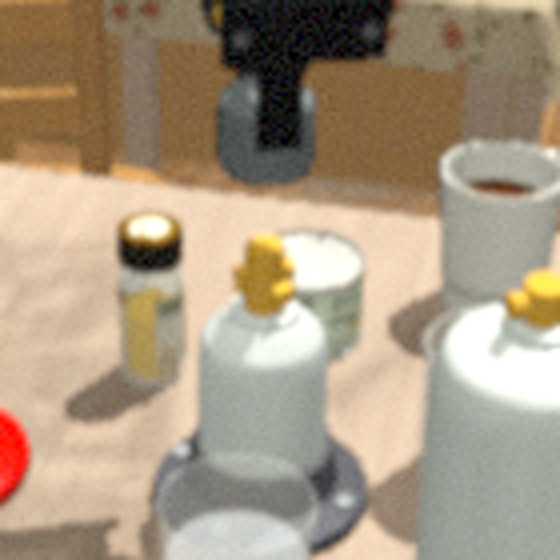

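The cap is off. It hangs upright at crop (265,130), directly above the bare brass neck at crop (265,275). Its lower rim rose about 33.6 px, against 33.3 px expected for 80 mm, and the neighbours haven't moved. I'll let it settle and hand in.

jog_arm --motion '[{"x":0,"y":0,"z":0,"ax":0,"ay":0,"az":0},{"x":0,"y":0,"z":0,"ax":0,"ay":0,"az":0},{"x":0,"y":0,"z":0,"ax":0,"ay":0,"az":0},{"x":0,"y":0,"z":0,"ax":0,"ay":0,"az":0},{"x":0,"y":0,"z":0,"ax":0,"ay":0,"az":0}]'

```text
time_s: 12.9
tool_pos: [0.5302, 0.0653, 0.2068]
tool_rot: [-180.0, -0.0, 158.9]
force: [-0.8, 0.5, -0.4]
grip_width: 0.0476
grasp_force: 20.0
```

```bash
python3 s.py; python3 -c "
from cell import env
print(env.sign_off())"
```

```text
{'time_s': 12.9, 'tool_pos': [0.5302, 0.0653, 0.2068], 'tool_rot': [-179.9956, -0.0062, 158.8565], 'grip_width': 0.0476, 'grasp_force': 19.9999, 'force': [-0.7796, 0.4758, -0.3911], 'wrist_torque': [-0.0031, -0.0083, -0.0122]}
the job is handed in; nothing more can be done
None
```

The cap is off: it was stopped clockwise and came loose anticlockwise, and I handed in at 12.9 s with it held upright and still about 8 cm above its seat, right over the canister; no verdict was returned.

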